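Set out the breakfast things on their coasters

TASK

Clear the four breakfast things from the hob onto the three coasters: stand the wide black-lidded glass jar in the middle of the round coaster and set the honey jar squarely on top of it; then, of the two square coasters, put the upturned steel tumbler in the middle of the left one (as the robot sees them) and the slim spice jar in the middle of the right one. Everything must end standing just as it does now (the tumbler still upside down), nothing may be knocked over, and the tablespoon lying on the hob must stay where it is.

Things in the scene. Friction and masses are not known exactly. Their poses are not given: they have to be found in the camera images.
- lidded_jar: wide glass jar with a flat black screw lid, round, 58 mm in diameter, 91 mm tall (lid the top 15 mm), about 0.2 kg. Starts upright on the black glass hob, whose top is 4.5 mm above the worktop (z = 0). Straight sides. Origin at the centre of its underside, z up when upright.
- honey_jar: amber honey jar with a flat cork lid, round, 55 mm in diameter, 81 mm tall, about 0.3 kg. Starts upright on the hob. Straight sides. Origin at the centre of its underside, z up when upright.
- tumbler: plain steel tumbler standing upside down (closed end up), round, 68 mm in diameter at the bottom, tapering to about 52 mm at the top, 74 mm tall, about 0.1 kg. Starts on the hob. Origin at the centre of its underside, z up when upright. Upright here means as it starts: closed end up.
- spice_jar: slim glass spice jar with a pale grey cap, round, 41 mm in diameter (cap 37 mm), 103 mm tall (cap the top 22 mm), about 0.12 kg. Starts upright on the hob. Origin at the centre of its underside, z up when upright.
- round_coaster: round white marble coaster, 92 mm in diameter, 8 mm thick, flat top, fixed to the worktop. Origin at the centre of its underside; its top is 8 mm above it. It may be the left, middle or right one of the three coasters, which lie in a row across the worktop between the espresso machine and the hob. Note: a wall cupboard with a projecting knob hangs 0.43 m above the worktop over the rear part (beyond about x = 0.6, y above -0.25); carry things nearer to the robot than that.
- square_coaster_a: one of two alike square white marble coasters, 80 x 80 mm, 8 mm thick, flat top, fixed to the worktop, sides along its x and y, turned by at most 15 degrees from the world axes. Origin at the centre of its underside; its top is 8 mm above it. It may be the left or the right one of the two: the left one has the larger world y.
- square_coaster_b: the other square white marble coaster, same size and axes; it too may be the left or the right one.
- tablespoon: steel tablespoon lying flat on the hob among the things, 188 mm long (roughly along world x), 39 mm wide, at most 16 mm high. To be left alone. Origin at the centre of its underside.

How it is judged:
By the outcome, as a careful person would: the job done as asked, in the order asked, and still so for the second after the job is handed in, with the robot touching nothing.
It also fails if it takes over 99 s, if anything falls off the work surface, if the arm or the gripper's body presses on something with over 40 N, if the wrist force passes 120 N, or if a joint passes its speed limit or range.

ROBOT

A 6-joint arm with a two-finger parallel gripper is mounted at the origin on a cart in front of the work surface, level with it; the furniture and walls round the work are solid. World frame = base frame: x ahead of the robot, y to its left, z up, the work surface at z = 0. Lengths are in mm, angles in rad, forces in N, time in s.
With the tool pointing down it reaches from about 275 to 750 mm from the base axis. Payload 10.2 kg.
Tool frame: the origin (TCP) lies midway between the tips of the shut fingers; the grasp point (between the pads) lies grip_depth behind it (grip_depth is the distance from the TCP to the grasp point, in mm); z points along the fingers, y is the line along which they close (so a half turn about z gives the same grasp; the last joint's range is limited). The gripper opens to 85 mm and grips with 20 to 120 N. Pads are 22 mm wide; open, the fingers measure 114 mm over their backs; the gripper's body (76 mm by 85 mm) begins 54 mm behind the grasp point. The pads swing forward as they close: fully open they stand 13 mm farther back than shut.
Start: joints at [1.112, 0.313, 1.498, -0, 1.331, -0.223], TCP at [122.664, 510.475, 231.294] pointing down, gripper open.
Joint ranges: [-2.94, 2.94], [-0.97, 2.17], [0.19, 2.56], [-1.23, 4.37], [0.02, 3.11], [-2.88, 2.88]. Speed limits (rad/s): [2.39, 2.39, 3.01, 3.14, 3.14, 3.14].

INTERFACE

Orientations are given as a unit quaternion [w, x, y, z].
In Python, from rig import * gives the robot as it stands.
- The arm moves only by the tool servo_tool, never from a script. Its argument "commands" is a list of rows, each a list of 3 entries, a list of its own where there are three numbers: the gripper command: -1 is fully open, 1 is shut, values between are in proportion, then the shift along the tool's x, y, z in m, then the turn, a rotation vector about the tool's x, y, z in units of 6 degrees (1.0 is 6 degrees). In form: [[grip, [dx, dy, dz], [ax, ay, az]], ...]. A call has 1 to 10 rows; each row shifts and turns the commanded pose from where the row before left it, along the tool's axes as they then stand; what a row does not reach is not made up. A row lasts 1/12 s, in which the tool goes at most 41.7 mm and 7.16 degrees, less where a joint would pass 70% of its speed; a pose out of reach is approached as far as the arm can. A call is refused whole if a number of a shift passes 0.0417 or a number of a turn 1, either way. A call with a gripper value outside its range is refused whole. The fingers move at their own pace and stop on an object; "squeeze" is the grip in N (left out, the last holds). Time passes only in rows, so rows that do not move let the fingers close. It gives the time, the measured TCP pose, the force, the opening and the grip force at its end, in the units of the state.
- sense(): the state, without advancing time (a new reading comes with each control period).
- capture(name): name is "scene" or "top" or "wrist"; returns a dict with "pixels" (420x560x3 uint8, red, green, blue), "z_map" (420x560 float32, mm along the optical axis (not along the pixel's ray), 0 where there is no reading), "fx", "fy", "cx", "cy" (pixels), "rvec" (rotation vector, rad) and "tvec" (3), from world to camera coordinates, as OpenCV has them; the wrist camera has in their place "T_tool_cam" (4x4, takes a point from camera to tool coordinates, whose origin is the TCP and whose axes are the flange's). Camera axes: x right, y down, z forward; pixel columns grow to the right and rows downward; lengths in mm; the calibration is good to about 2 mm. A picture is of the moment at which its call begins: read the wrist's pose just before it.
- finish_job(): hands the job in; it is judged then, once.
The state is a dict: "time_s": time; "joints": joint angles; "dq": joint speeds; "tau": joint torques, N m; "eef_pos": TCP position; "ee_rot": TCP orientation; "force": force on the tool from outside, world axes, zero at the start; "wrist_torque": the same for the moment, N m; "grip_width": opening from 0.0 (shut) to 1.0 (fully open); "grip_force": force on a finger pad.
Only numpy, scipy, OpenCV 4.12 (cv2) and the standard library are available. Lean on these libraries where they do the work, as an engineer would, in place of code of your own. Each camera call takes 0.05 s, during which the arm holds its last target. There are 200 camera calls.

## Working session

There is one attempt and no reset: what is moved stays moved. The work goes in short steps, Python scripts to look and compute and a tool call to move; the robot and the scene stay as the last step left them, time stands still between calls to the robot, and variables do not carry over. Pictures are saved under pics/ and viewed, at most 14 in all, crops included, and the job is handed in when it is done.

Besides the shell and the picture viewer there is one more tool, called after "Request:" as a command line: name --argument value ..., lists and objects as JSON in quotes. servo_tool: Moves the arm, as the interface text tells. Its arguments: {"type":"object","properties":{"commands":{"type":"array"},"squeeze":{"type":"number"}},"required":["commands"]}

```bash
ls; mkdir -p pics
python3 - <<'E'
from rig import *
import cv2,pickle,numpy as np
s=sense();print(s)
D={}
for n in ("scene","top"):
    c=capture(n);D[n]=c;cv2.imwrite(f"pics/{n}0.png",c["pixels"][:,:,::-1])
    R=cv2.Rodrigues(np.array(c["rvec"],float))[0];print(n,c["fx"],c["cx"],c["cy"],(-R.T@np.array(c["tvec"]).reshape(3)).round(),R[2].round(2))
pickle.dump(D,open("d0.pkl","wb"))
c=capture("wrist");print(c["T_tool_cam"],c["fx"])
E
```

```text
pics
{'time_s': 0.0, 'joints': array([ 1.11160035e+00,  3.13467712e-01,  1.49843268e+00,  2.47586225e-05,
        1.33097521e+00, -2.23420480e-01]), 'dq': array([ 0.0004032 ,  0.00025951,  0.0001713 , -0.00029332,  0.00098148,
        0.00015718]), 'tau': array([-1.13328651e-04, -4.12267077e+01, -2.59742349e+01, -1.63168875e-04,
        4.17052113e-03, -1.68665747e-05]), 'eef_pos': array([122.54224798, 510.24389234, 230.72766351]), 'ee_rot': array([-2.26043941e-04,  1.17617783e-01,  9.93058732e-01, -6.00448017e-04]), 'force': array([-0.29789063,  0.23868218,  0.38778888]), 'wrist_torque': array([-0.00640472,  0.04090718,  0.03564203]), 'grip_force': 0.0, 'grip_width': 1.0001659654437873}
scene 415.2587851573321 284.0310480676014 206.5279044615369 [  332. -1037.   484.] [ 0.16  0.89 -0.42]
top 530.7872280540932 287.8313275140624 219.66843398674067 [ 365. -138. 1114.] [ 0.11  0.01 -0.99]
[[-6.55934145e-05 -9.53337688e-01 -3.01906024e-01  7.76515214e+01]
 [ 9.99999622e-01  1.99356504e-04 -8.46778262e-04  5.15266219e-02]
 [ 8.67452561e-04 -3.01905966e-01  9.53337315e-01 -1.43606454e+02]
 [ 0.00000000e+00  0.00000000e+00  0.00000000e+00  1.00000000e+00]] 367.13836304288134
```

View pics/scene0.png

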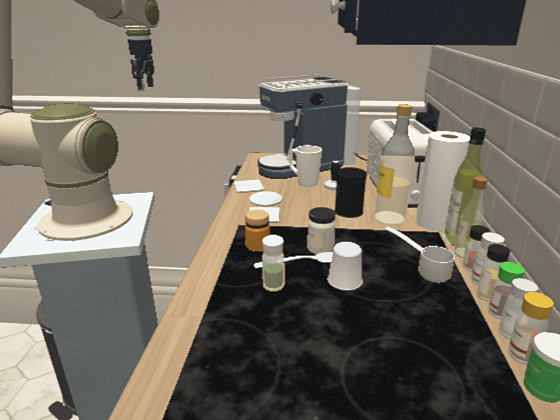

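View pics/top0.png

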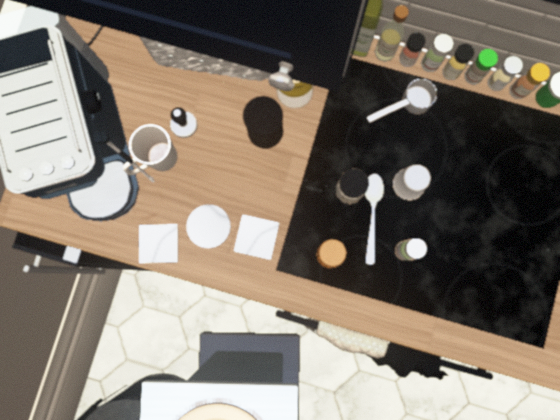

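The scene view shows the coasters (square at 249,186; round at 265,199; square at 265,214), with the jars, tumbler and spoon on the near hob. In the top view the squares are at (158,243) and (257,237) and the round coaster is at (208,227). Honey is at (332,253), the lidded jar at (352,186), the tumbler at (412,182), the spice jar at (412,249), and the spoon lies between them.

```bash
cat > h.py <<'E'
import numpy as np,cv2
from scipy.spatial.transform import Rotation as Ro
def camRT(c,s=None):
    "camera->world R, origin"
    if "T_tool_cam" in c:
        w,x,y,z=s["ee_rot"];Rt=Ro.from_quat([x,y,z,w]).as_matrix();T=np.array(c["T_tool_cam"])
        return Rt@T[:3,:3],Rt@T[:3,3]+s["eef_pos"]
    R=cv2.Rodrigues(np.array(c["rvec"],float))[0];return R.T,-R.T@np.array(c["tvec"],float).reshape(3)
def rays(c,uv):
    uv=np.asarray(uv,float);return np.stack([(uv[...,0]-c["cx"])/c["fx"],(uv[...,1]-c["cy"])/c["fy"],np.ones(uv.shape[:-1])],-1)
def onplane(c,uv,z,s=None):
    R,o=camRT(c,s);d=rays(c,uv)@R.T;return o+d*((z-o[2])/d[...,2])[...,None]
def cloud(c,s=None):
    R,o=camRT(c,s);v,u=np.mgrid[:420,:560];return (rays(c,np.stack([u,v],-1))*c["z_map"][...,None])@R.T+o
E
python3 - <<'E'
from h import *;import pickle
D=pickle.load(open("d0.pkl","rb"));c=D["top"]
P=cloud(c);ok=c["z_map"]>0
v,u=np.mgrid[:420,:560]
for n,(a,b),h,r in [("lid",(352,186),95.5,29),("honey",(332,253),85.5,27.5),("tum",(412,182),78.5,26),("spice",(412,249),107.5,18.5)]:
    m=(ok&(np.hypot(u-a,v-b)<28)&(abs(P[...,2]-h)<9)).astype(np.uint8)
    k,lab,st,cen=cv2.connectedComponentsWithStats(m);i=1+st[1:,4].argmax()
    cn=max(cv2.findContours((lab==i).astype(np.uint8),0,1)[0],key=cv2.contourArea)
    (x,y),rr=cv2.minEnclosingCircle(cn)
    print(n,st[i],cen[i].round(1),(round(x,1),round(y,1),round(rr,1)),"z",np.median(P[lab==i][:,2]).round(1),onplane(c,np.array([cen[i],[x,y]]),h).round(1)[:,:2], "r",np.sqrt(st[i,4]/np.pi)*c["z_map"][lab==i].mean()/c["fx"],r)
g=c["pixels"].min(2)
for n,(a,b) in [("sqL",(158,243)),("rnd",(208,227)),("sqR",(257,237))]:
    m=((g>165)&(np.hypot(u-a,v-b)<34)).astype(np.uint8);m=cv2.morphologyEx(m,2,np.ones((3,3)))
    k,lab,st,cen=cv2.connectedComponentsWithStats(m);i=lab[b,a]
    cn=max(cv2.findContours((lab==i).astype(np.uint8),0,2)[0],key=cv2.contourArea)
    W=onplane(c,cn[:,0].astype(float),8)[:,:2].astype(np.float32)
    print(n,st[i],onplane(c,cen[i],8).round(1),cv2.minAreaRect(W),"z",np.median(P[lab==i][:,2]))
for p in [(373,176),(375,190),(373,220),(370,262)]: print("spoon",onplane(c,np.array(p),8).round())
# obstacles: height map coarse for z>120
for a,b in [(265,105),(265,135),(150,145),(175,155),(283,72),(180,115)]: print((a,b),P[b,a].round())
E
```

```text
lid [339 168  30  30 690] [353.4 182.5] (353.4, 182.5, 14.8) z 94.4 [[ 553.6 -258.5]
 [ 553.5 -258.5]] r 28.860833537817207 29
honey [319 239  27  27 561] [331.7 252.4] (331.7, 252.4, 13.4) z 84.4 [[ 417.2 -219.1]
 [ 417.3 -219.1]] r 25.902746231435582 27.5
tum [402 165  28  27 573] [415.9 177.6] (415.6, 177.5, 13.7) z 77.7 [[ 569.4 -384.1]
 [ 569.6 -383.5]] r 26.752564704064373 26
spice [406 239  20  19 314] [415.4 248. ] (415.3, 247.8, 10.2) z 106.3 [[ 428.2 -376. ]
 [ 428.6 -375.8]] r 18.973253278353646 18.5
sqL [ 138  223   40   41 1576] [432.2 138.3   8. ] ((432.42425537109375, 138.38955688476562), (82.66653442382812, 81.76164245605469), 3.133514404296875) z 7.188300869507884
rnd [ 186  205   45   44 1576] [470.2  35.    8. ] ((469.5557861328125, 34.58293533325195), (90.49238586425781, 92.50567626953125), 1.3394750356674194) z 7.227202346751369
sqR [ 234  214   45   46 1549] [450.4 -66.6   8. ] ((450.5677490234375, -66.48046875), (82.70855712890625, 82.67241668701172), 78.27230072021484) z 7.352919970611083
spoon [ 585. -310.    8.]
spoon [ 555. -315.    8.]
spoon [ 491. -311.    8.]
spoon [ 403. -305.    8.]
(265, 105) [700. -83. 112.]
(265, 135) [641. -85. 107.]
(150, 145) [637. 161.  23.]
(175, 155) [614. 105.  34.]
(283, 72) [ 611. -125.  502.]
(180, 115) [684.  87.  86.]
```

Request:
servo_tool --commands '[[-1, [0, 0, 0], [0, 0, 1]], [-1, [0, 0, 0], [0, 0, 1]], [-1, [0, 0, 0], [0, 0, 1]], [-1, [0, 0, 0], [0, 0, 1]], [-1, [0, 0, 0], [0, 0, 1]], [-1, [0, 0, 0], [0, 0, 1]], [-1, [0, 0, 0], [0, 0, 1]], [-1, [0, 0, 0], [0, 0, 1]], [-1, [0, 0, 0], [0, 0, 1]], [-1, [0, 0, 0], [0, 0, 1]]]' --squeeze 40

```text
time_s: 0.98
eef_pos: [122.6, 510.4, 231.0]
ee_rot: [0.0, 0.6, 0.8, -0.0]
force: [-0.3, -0.2, -0.2]
grip_width: 0.998
grip_force: 0.0
```

Request:
servo_tool --commands '[[-1, [0, 0, 0], [0, 0, 0.92]], [-1, [0, 0, 0], [0, 0, 0.92]], [-1, [0, 0, 0], [0, 0, 0.92]], [-1, [-0.03, 0.0145, 0], [0, 0, 0]], [-1, [-0.03, 0.0145, 0], [0, 0, 0]], [-1, [-0.03, 0.0145, 0], [0, 0, 0]], [-1, [-0.03, 0.0145, 0], [0, 0, 0]], [-1, [-0.03, 0.0145, 0], [0, 0, 0]], [-1, [-0.03, 0.0145, 0], [0, 0, 0]], [-1, [-0.03, 0.0145, 0], [0, 0, 0]]]'

```text
time_s: 1.82
eef_pos: [224.0, 298.9, 231.2]
ee_rot: [0.0, 0.707, 0.707, -0.0]
force: [0.2, 0.2, -0.1]
grip_width: 0.999
grip_force: 0.0
```

Request:
servo_tool --commands '[[-1, [-0.03, 0.0145, 0], [0, 0, 0]], [-1, [-0.03, 0.0145, 0], [0, 0, 0]], [-1, [-0.03, 0.0145, 0], [0, 0, 0]], [-1, [-0.03, 0.0145, 0], [0, 0, 0]], [-1, [-0.03, 0.0145, 0], [0, 0, 0]], [-1, [-0.03, 0.0145, 0], [0, 0, 0]], [-1, [-0.03, 0.0145, 0], [0, 0, 0]], [-1, [0, 0, 0], [0, 0, 0]], [-1, [0, 0, 0], [0, 0, 0]]]'

```text
time_s: 2.57
eef_pos: [325.4, 89.2, 231.1]
ee_rot: [-0.0, 0.709, 0.705, -0.0]
force: [-0.4, 1.1, -0.2]
grip_width: 1.0
grip_force: 0.0
```

Run:
```python
from rig import *;from h import *;import pickle,rig
print([k for k in dir(rig) if 'grip' in k.lower()], getattr(rig,'grip_depth',None))
s=sense();c=capture("wrist");pickle.dump((s,c),open("w1.pkl","wb"));cv2.imwrite("pics/w1.png",c["pixels"][:,:,::-1])
print(s["time_s"],s["eef_pos"],s["ee_rot"],s["joints"].round(2))
```

```text
['grip_depth'] 18.700000000000003
2.5667 [325.43350662  89.19055846 231.1297636 ] [-2.58569670e-04  7.08890398e-01  7.05318591e-01 -1.46845556e-04] [-0.08 -0.12  1.98  0.    1.28 -0.08]
```

View pics/w1.png

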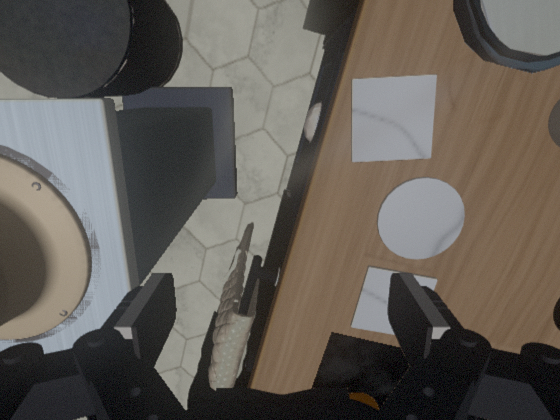

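The wrist view shows the left square coaster at (393,118) and the round one at (421,218). The right square, around (395,300), is partly hidden by a finger.

Run:
```python
from h import *;import pickle
s,c=pickle.load(open("w1.pkl","rb"));g=c["pixels"].min(2);P=cloud(c,s)
for n,p in [("sqL",(385,110)),("rnd",(415,210)),("sqR",(378,285))]:
    m=cv2.morphologyEx((g>140).astype(np.uint8),3,np.ones((9,9)));m=cv2.morphologyEx(m,2,np.ones((3,3)))
    k,lab,st,cen=cv2.connectedComponentsWithStats(m);i=lab[p[1],p[0]]
    cn=max(cv2.findContours((lab==i).astype(np.uint8),0,2)[0],key=cv2.contourArea)
    W=onplane(c,cn[:,0].astype(float),8,s)[:,:2].astype(np.float32)
    print(n,st[i],onplane(c,cen[i],8,s).round(1),cv2.minAreaRect(W),cv2.minEnclosingCircle(W),"z",np.median(P[lab==i][:,2]))
```

```text
sqL [ 352   75   84   87 6745] [433.1 140.    8. ] ((433.190673828125, 138.2710418701172), (78.97547912597656, 79.1820297241211), 2.6398324966430664) ((432.9582824707031, 138.6400909423828), 54.793922424316406) z 9.127649350276556
rnd [ 378  178   86   81 5354] [471.6  36.5   8. ] ((471.4635009765625, 34.85042953491211), (89.85518646240234, 89.1754150390625), 89.71287536621094) ((471.9919738769531, 34.653160095214844), 45.398223876953125) z 9.243120110354681
sqR [ 352  268   41   66 1810] [429.5 -65.7   8. ] ((437.0359802246094, -64.27549743652344), (79.25611114501953, 49.59339904785156), 78.72041320800781) ((437.46063232421875, -64.43376159667969), 45.49795150756836) z 9.356473241148109
```

Request:
servo_tool --commands '[[-1, [-0.03, 0.0145, 0], [0, 0, 0]], [-1, [-0.03, 0.0145, 0], [0, 0, 0]], [-1, [-0.03, 0.0145, 0], [0, 0, 0]], [-1, [-0.03, 0.0145, 0], [0, 0, 0]], [-1, [-0.03, 0.0145, 0], [0, 0, 0]], [-1, [-0.03, 0.0145, 0], [0, 0, 0]], [-1, [-0.03, 0.0145, 0], [0, 0, 0]], [-1, [-0.03, 0.0145, 0], [0, 0, 0]], [-1, [-0.03, 0.0145, 0], [0, 0, 0]], [-1, [-0.03, 0.0145, 0], [0, 0, 0]]]'

```text
time_s: 3.45
eef_pos: [470.8, -209.6, 231.1]
ee_rot: [-0.0, 0.707, 0.708, 0.0]
force: [0.4, -0.3, -1.1]
grip_width: 1.001
grip_force: 0.0
```

Request:
servo_tool --commands '[[-1, [-0.03, 0.0145, 0], [0, 0, 0]], [-1, [-0.03, 0.0145, 0], [0, 0, 0]], [-1, [0, 0, 0], [0, 0, 0]], [-1, [0, 0, 0], [0, 0, 0]], [-1, [0, 0, 0], [0, 0, 0]]]'

```text
time_s: 3.87
eef_pos: [499.0, -268.1, 231.1]
ee_rot: [-0.0, 0.707, 0.707, 0.0]
force: [0.0, 0.6, -0.1]
grip_width: 1.0
grip_force: 0.0
```

Run:
```python
from rig import *;from h import *;import pickle
s=sense();c=capture("wrist");pickle.dump((s,c),open("w2.pkl","wb"));cv2.imwrite("pics/w2.png",c["pixels"][:,:,::-1])
print(s["time_s"],s["eef_pos"],s["ee_rot"],s["joints"].round(2))
```

```text
3.8667 [ 499.0202046  -268.11641496  231.09481511] [-4.95623109e-04  7.06841680e-01  7.07371605e-01  8.04392495e-05] [-0.7   0.41  1.37  0.    1.37 -0.7 ]
```

View pics/w2.png

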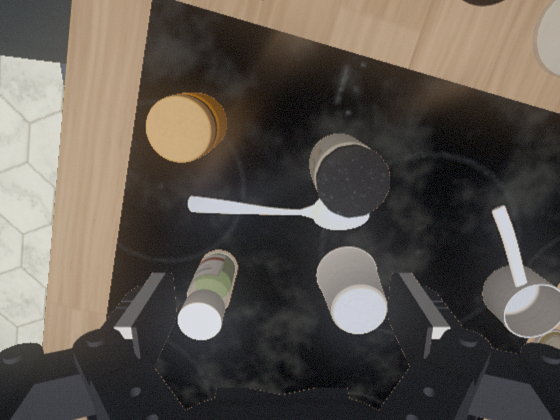

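The wrist view shows the honey jar's cork at (180,128), the black lid at (352,180), the tumbler's top at (358,308) and the spice cap at (201,318). The spoon's bowl at (340,215) is right beside the lidded jar.

```bash
cat > tops.py <<'E'
from h import *
OBJ=[("lid",(553,-258),95.5,29),("honey",(417,-219),85.5,27.5),("tum",(569,-384),78.5,26),("spice",(428,-376),107.5,18.5)]
def tops(c,s,objs):
    P=cloud(c,s);ok=c["z_map"]>0
    for n,(x,y),h,r in objs:
        m=(ok&(np.hypot(P[...,0]-x,P[...,1]-y)<r+14)&(abs(P[...,2]-h)<6)).astype(np.uint8)
        k,lab,st,cen=cv2.connectedComponentsWithStats(m)
        if k<2: print(n,"none");continue
        i=1+st[1:,4].argmax();L=(lab==i).astype(np.uint8)
        cn=max(cv2.findContours(L,0,1)[0],key=cv2.contourArea)
        W=onplane(c,cn[:,0].astype(float),h,s)[:,:2].astype(np.float32)
        (ex,ey),ax,_=cv2.fitEllipse(W)
        print(n,"ell",round(ex,1),round(ey,1),np.round(ax,1),"circ",np.round(cv2.minEnclosingCircle(W)[0],1),"z",np.median(P[lab==i][:,2]).round(1))
E
python3 - <<'E'
from tops import *;import pickle
s,c=pickle.load(open("w2.pkl","rb"));tops(c,s,OBJ)
m=(c["pixels"].min(2)>110);P=cloud(c,s);q=P[m&(P[...,2]<25)&(abs(P[...,1]+310)<30)&(abs(P[...,0]-490)<120)]
print("spoon",q.min(0),q.max(0))
E
```

```text
lid ell 554.0 -259.6 [56.7 57.8] circ [ 553.9 -259.6] z 95.9
honey ell 418.9 -220.2 [50.5 51.3] circ [ 418.9 -220. ] z 85.7
tum ell 569.7 -384.0 [51.9 54.2] circ [ 570.1 -383.8] z 79.5
spice ell 429.4 -376.2 [36.7 39.6] circ [ 430.  -376.2] z 107.6
spoon [ 400.25302797 -330.43315462    3.8912159 ] [ 590.42999711 -295.68409647   23.04358628]
```

Request:
servo_tool --commands '[[-1, [0.0029, 0.0183, 0], [0, 0, 0]], [-1, [0.0029, 0.0183, 0], [0, 0, 0]], [-1, [0.0029, 0.0183, 0], [0, 0, 0]], [-1, [0, 0, 0.03], [0, 0, 0]], [-1, [0, 0, 0.03], [0, 0, 0]], [-1, [0, 0, 0.03], [0, 0, 0]], [-1, [0, 0, 0], [0, 0, 0]], [-1, [0, 0, 0], [0, 0, 0]], [-1, [0, 0, 0], [0, 0, 0]]]'

```text
time_s: 4.67
eef_pos: [554.4, -261.2, 143.8]
ee_rot: [0.002, 0.707, 0.707, 0.0]
force: [0.4, -0.9, 1.3]
grip_width: 0.999
grip_force: 0.0
```

Request:
servo_tool --commands '[[-1, [0.0015, 0, 0.02], [0, 0, 0]], [-1, [0, 0, 0.02], [0, 0, 0]], [-1, [0, 0, 0.02], [0, 0, 0]], [-1, [0, 0, 0.02], [0, 0, 0]], [-1, [0, 0, 0.02], [0, 0, 0]], [-1, [0, 0, 0], [0, 0, 0]], [-1, [0, 0, 0], [0, 0, 0]]]'

```text
time_s: 5.25
eef_pos: [554.3, -260.1, 43.0]
ee_rot: [0.001, 0.707, 0.707, 0.0]
force: [0.1, -0.2, 1.2]
grip_width: 1.0
grip_force: 0.0
```

Request:
servo_tool --commands '[[0, [0, 0, 0], [0, 0, 0]], [0.3, [0, 0, 0], [0, 0, 0]], [0.6, [0, 0, 0], [0, 0, 0]], [1, [0, 0, 0], [0, 0, 0]], [1, [0, 0, 0], [0, 0, 0]], [1, [0, 0, 0], [0, 0, 0]], [1, [0, 0, 0], [0, 0, 0]], [1, [0, 0, 0], [0, 0, 0]]]'

```text
time_s: 5.92
eef_pos: [554.6, -260.4, 43.5]
ee_rot: [0.002, 0.708, 0.707, 0.0]
force: [0.7, 0.4, 7.4]
grip_width: 0.671
grip_force: 41.4
```

Request:
servo_tool --commands '[[1, [0, 0, -0.01], [0, 0, 0]], [1, [0, 0, -0.02], [0, 0, 0]], [1, [0, 0, -0.02], [0, 0, 0]], [1, [0.005, -0.001, -0.01], [0, 0, 0]], [1, [0.015, -0.004, 0], [0, 0, 0]], [1, [0.025, -0.007, 0], [0, 0, 0]], [1, [0.03, -0.0085, 0], [0, 0, 0]], [1, [0.03, -0.0085, 0], [0, 0, 0]], [1, [0.03, -0.0085, 0], [0, 0, 0]], [1, [0.03, -0.0085, 0], [0, 0, 0]]]'

```text
time_s: 6.75
eef_pos: [506.9, -93.1, 101.6]
ee_rot: [-0.0, 0.708, 0.707, 0.0]
force: [-0.5, 0.3, -1.8]
grip_width: 0.672
grip_force: 43.4
```

Request:
servo_tool --commands '[[1, [0.03, -0.0085, 0], [0, 0, 0]], [1, [0.03, -0.0085, 0], [0, 0, 0]], [1, [0.03, -0.0085, 0], [0, 0, 0]], [1, [0.02, -0.006, 0], [0, 0, 0]], [1, [0.015, -0.005, 0], [0, 0, 0]], [1, [0.005, -0.001, 0], [0, 0, 0]], [1, [0, 0, 0], [0, 0, 0]], [1, [0, 0, 0], [0, 0, 0]], [1, [0, 0, 0], [0, 0, 0]]]'

```text
time_s: 7.5
eef_pos: [470.8, 34.5, 101.4]
ee_rot: [0.0, 0.708, 0.706, 0.0]
force: [-0.2, -0.8, -2.2]
grip_width: 0.671
grip_force: 43.4
```

Run:
```python
from rig import *;from h import *;from tops import tops
s=sense();c=capture("wrist");cv2.imwrite("pics/w3.png",c["pixels"][:,:,::-1])
x,y,z=s["eef_pos"];print(s["eef_pos"],s["ee_rot"]);tops(c,s,[("lid",(x,y),z-43.5+95.5,29)])
```

```text
[470.80764617  34.45537365 101.38932982] [1.85906647e-04 7.07843021e-01 7.06369748e-01 3.69125992e-05]
lid ell 470.3 42.0 [47.7 57.1] circ [470.3  37.7] z 153.9
```

View pics/w3.png

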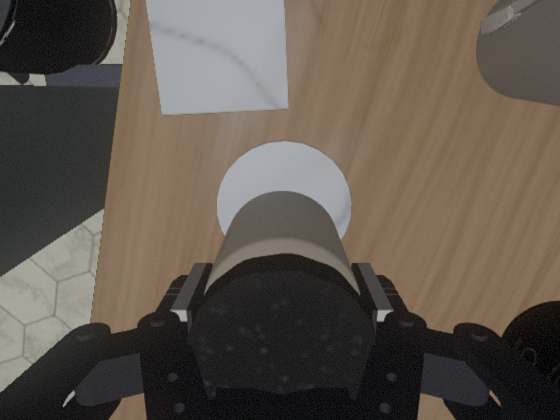

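The held jar's lid is at (280,340) and the round coaster at (284,205). It is nearly centred, so I'm lowering it.

Request:
servo_tool --commands '[[1, [-0.0005, 0.0003, 0.015], [0, 0, 0]], [1, [0, 0, 0.015], [0, 0, 0]], [1, [0, 0, 0.012], [0, 0, 0]], [1, [0, 0, 0.006], [0, 0, 0]], [1, [0, 0, 0.003], [0, 0, 0]], [1, [0, 0, 0.002], [0, 0, 0]], [1, [0, 0, 0], [0, 0, 0]], [1, [0, 0, 0], [0, 0, 0]], [1, [0, 0, 0.0008], [0, 0, 0]], [1, [0, 0, 0], [0, 0, 0]]]'

```text
time_s: 8.38
eef_pos: [471.0, 34.7, 47.8]
ee_rot: [0.0, 0.708, 0.707, 0.0]
force: [0.1, -0.3, -2.1]
grip_width: 0.675
grip_force: 43.5
```

Request:
servo_tool --commands '[[1, [0, 0, 0.0007], [0, 0, 0]], [1, [0, 0, 0], [0, 0, 0]], [1, [0, 0, 0], [0, 0, 0]]]'

```text
time_s: 8.63
eef_pos: [470.9, 34.7, 47.0]
ee_rot: [0.0, 0.708, 0.707, 0.0]
force: [0.1, -0.3, -1.1]
grip_width: 0.672
grip_force: 43.5
```

Request:
servo_tool --commands '[[1, [0, 0, 0.0005], [0, 0, 0]], [0.2, [0, 0, 0], [0, 0, 0]], [0, [0, 0, 0], [0, 0, 0]], [-0.5, [0, 0, 0], [0, 0, 0]], [-1, [0, 0, 0], [0, 0, 0]], [-1, [0, 0, 0], [0, 0, 0]], [-1, [0, 0, 0], [0, 0, 0]], [-1, [0, 0, -0.01], [0, 0, 0]], [-1, [0, 0, -0.03], [0, 0, 0]], [-1, [0, 0, -0.04], [0, 0, 0]]]'

```text
time_s: 9.47
eef_pos: [469.3, 34.9, 126.0]
ee_rot: [-0.002, 0.708, 0.707, -0.001]
force: [1.1, 0.2, -0.3]
grip_width: 1.004
grip_force: 0.0
```

Request:
servo_tool --commands '[[-1, [0, 0, -0.035], [0, 0, 0]], [-1, [-0.025, -0.005, -0.02], [0, 0, 0]], [-1, [-0.03, -0.006, 0], [0, 0, 0]], [-1, [-0.03, -0.006, 0], [0, 0, 0]], [-1, [-0.03, -0.006, 0], [0, 0, 0]], [-1, [-0.03, -0.006, 0], [0, 0, 0]], [-1, [-0.03, -0.006, 0], [0, 0, 0]], [-1, [-0.03, -0.006, 0], [0, 0, 0]], [-1, [-0.03, -0.006, 0], [0, 0, 0]], [-1, [-0.02, -0.005, 0], [0, 0, 0]]]'

```text
time_s: 10.3
eef_pos: [417.8, -222.5, 182.1]
ee_rot: [0.001, 0.708, 0.706, -0.0]
force: [0.8, -0.2, 0.6]
grip_width: 0.999
grip_force: 0.0
```

```bash
cat > chk.py <<'E'
from rig import *;from tops import *
def coast(c,s,p,half,h=8):
    "bright contour near p on plane z=h"
E
python3 - <<'E'
from rig import *;from tops import *
s=sense();print(s["eef_pos"]);c=capture("top");cv2.imwrite("pics/t2.png",c["pixels"][:,:,::-1])
tops(c,None,[("lid",(471,35),99,29)]);
s=sense();c=capture("wrist");tops(c,s,[("lid",(471,35),99,29),("honey",(418,-220),85.5,27.5)])
E
```

```text
[ 417.80607137 -222.49390019  182.08381834]
lid ell 470.1 35.1 [55.8 56.5] circ [469.7  35.2] z 97.7
lid none
honey ell 417.7 -219.3 [50.2 51.4] circ [ 417.8 -219.3] z 85.8
```

Request:
servo_tool --commands '[[-1, [0.002, 0, 0], [0, 0, 0]], [-1, [0, 0, 0.02], [0, 0, 0]], [-1, [0, 0, 0.02], [0, 0, 0]], [-1, [0, 0, 0.02], [0, 0, 0]], [-1, [0, 0, 0], [0, 0, 0]], [-1, [0, 0, 0], [0, 0, 0]]]'

```text
time_s: 10.9
eef_pos: [418.6, -217.0, 121.5]
ee_rot: [-0.001, 0.707, 0.707, 0.0]
force: [-0.5, 0.1, 0.2]
grip_width: 0.995
grip_force: 0.0
```

Request:
servo_tool --commands '[[-1, [-0.0027, -0.0005, 0.02], [0, 0, 0]], [-1, [0, 0, 0.02], [0, 0, 0]], [-1, [0, 0, 0.02], [0, 0, 0]], [-1, [0, 0, 0.02], [0, 0, 0]], [-1, [0, 0, 0.0075], [0, 0, 0]], [-1, [0, 0, 0], [0, 0, 0]], [-1, [0, 0, 0], [0, 0, 0]], [-1, [0, 0, 0], [0, 0, 0]]]'

```text
time_s: 11.57
eef_pos: [418.8, -221.3, 35.3]
ee_rot: [0.001, 0.707, 0.707, 0.0]
force: [0.3, 0.4, -0.3]
grip_width: 0.999
grip_force: 0.0
```

Request:
servo_tool --commands '[[0, [0, 0, 0], [0, 0, 0]], [0.3, [0, 0, 0], [0, 0, 0]], [0.6, [0, 0, 0], [0, 0, 0]], [1, [0, 0, 0], [0, 0, 0]], [1, [0, 0, 0], [0, 0, 0]], [1, [0, 0, 0], [0, 0, 0]], [1, [0, 0, 0], [0, 0, 0]], [1, [0, 0, 0], [0, 0, 0]]]'

```text
time_s: 12.23
eef_pos: [418.3, -221.1, 34.7]
ee_rot: [0.001, 0.708, 0.707, 0.0]
force: [-1.2, 1.4, 8.3]
grip_width: 0.629
grip_force: 41.2
```

Request:
servo_tool --commands '[[1, [0, 0, -0.01], [0, 0, 0]], [1, [0, 0, -0.02], [0, 0, 0]], [1, [0, 0, -0.03], [0, 0, 0]], [1, [0, 0, -0.03], [0, 0, 0]], [1, [0.005, 0.001, -0.025], [0, 0, 0]], [1, [0.015, 0.003, -0.01], [0, 0, 0]], [1, [0.025, 0.005, 0], [0, 0, 0]], [1, [0.03, 0.006, 0], [0, 0, 0]], [1, [0.03, 0.006, 0], [0, 0, 0]], [1, [0.03, 0.006, 0], [0, 0, 0]]]'

```text
time_s: 13.07
eef_pos: [444.8, -84.5, 159.3]
ee_rot: [-0.0, 0.708, 0.706, -0.0]
force: [1.6, -0.4, -3.0]
grip_width: 0.627
grip_force: 43.9
```

Request:
servo_tool --commands '[[1, [0.03, 0.006, 0], [0, 0, 0]], [1, [0.03, 0.006, 0], [0, 0, 0]], [1, [0.025, 0.006, 0], [0, 0, 0]], [1, [0.02, 0.006, 0], [0, 0, 0]], [1, [0.01, 0.002, 0], [0, 0, 0]], [1, [0.005, 0.001, 0], [0, 0, 0]], [1, [0, 0, 0], [0, 0, 0]], [1, [0, 0, 0], [0, 0, 0]], [1, [0, 0, 0], [0, 0, 0]]]'

```text
time_s: 13.82
eef_pos: [472.1, 33.1, 158.8]
ee_rot: [-0.0, 0.708, 0.706, -0.0]
force: [-0.1, -0.2, -2.7]
grip_width: 0.627
grip_force: 43.8
```

Run:
```python
from rig import *;from h import *
s=sense();print(s["eef_pos"],s["ee_rot"]);c=capture("wrist");cv2.imwrite("pics/w4.png",c["pixels"][:,:,::-1])
c=capture("scene");i=cv2.resize(c["pixels"][110:280,180:380,::-1],None,fx=3,fy=3);cv2.imwrite("pics/s4.png",i)
```

```text
[472.12331054  33.11245109 158.82618015] [-8.02419816e-06  7.07945410e-01  7.06267139e-01 -1.57273862e-04]
```

View pics/s4.png

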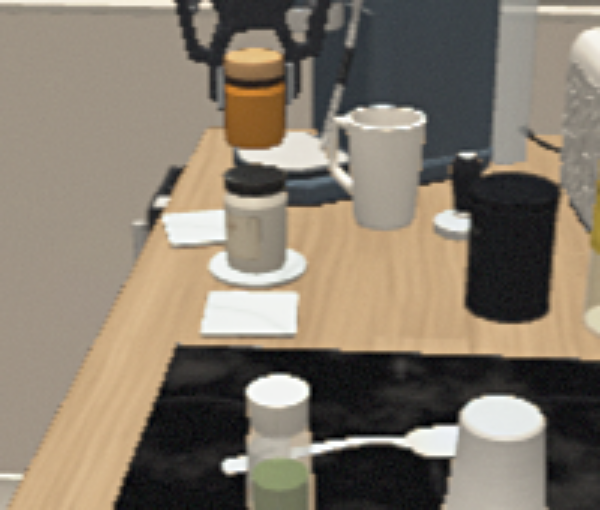

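The honey jar (255,100) hangs upright directly above the black-lidded jar (255,215), which stands centred on the round coaster.

Request:
servo_tool --commands '[[1, [0.001, -0.0012, 0.004], [0, 0, 0]], [1, [0, 0, 0.008], [0, 0, 0]], [1, [0, 0, 0.008], [0, 0, 0]], [1, [0, 0, 0.005], [0, 0, 0]], [1, [0, 0, 0.002], [0, 0, 0]], [1, [0, 0, 0.001], [0, 0, 0]], [1, [0, 0, 0], [0, 0, 0]], [1, [0, 0, 0], [0, 0, 0]]]'

```text
time_s: 14.58
eef_pos: [471.2, 35.0, 131.0]
ee_rot: [0.0, 0.708, 0.707, 0.0]
force: [0.1, 0.7, -3.3]
grip_width: 0.629
grip_force: 43.8
```

Request:
servo_tool --commands '[[1, [-0.0008, -0.0003, 0.0005], [0, 0, 0]], [1, [0, 0, 0.0005], [0, 0, 0]], [1, [0, 0, 0.0005], [0, 0, 0]], [1, [0, 0, 0], [0, 0, 0]], [1, [0, 0, 0], [0, 0, 0]]]'

```text
time_s: 15.0
eef_pos: [470.8, 34.2, 129.3]
ee_rot: [0.0, 0.708, 0.707, 0.0]
force: [0.4, 0.7, -4.0]
grip_width: 0.626
grip_force: 43.8
```

Request:
servo_tool --commands '[[1, [0, 0, 0.0005], [0, 0, 0]], [1, [0, 0, 0], [0, 0, 0]], [1, [0, 0, 0], [0, 0, 0]]]'

```text
time_s: 15.25
eef_pos: [470.9, 34.3, 129.2]
ee_rot: [0.0, 0.708, 0.707, 0.0]
force: [-2.0, 0.1, 2.1]
grip_width: 0.631
grip_force: 44.3
```

Request:
servo_tool --commands '[[0.3, [0, 0, 0], [0, 0, 0]], [0.1, [0, 0, 0], [0, 0, 0]], [-0.2, [0, 0, 0], [0, 0, 0]], [-0.6, [0, 0, 0], [0, 0, 0]], [-1, [0, 0, 0], [0, 0, 0]], [-1, [0, 0, 0], [0, 0, 0]], [-1, [0, 0, 0], [0, 0, 0]], [-1, [0, 0, -0.01], [0, 0, 0]], [-1, [0, 0, -0.03], [0, 0, 0]], [-1, [0, 0, -0.03], [0, 0, 0]]]'

```text
time_s: 16.08
eef_pos: [470.2, 34.3, 199.0]
ee_rot: [-0.001, 0.708, 0.707, -0.001]
force: [0.8, -0.2, 0.7]
grip_width: 1.001
grip_force: 0.0
```

Request:
servo_tool --commands '[[-1, [0, 0, -0.03], [0, 0, 0]], [-1, [-0.01, 0.001, -0.02], [0, 0, 0]], [-1, [-0.03, 0.007, 0], [0, 0, 0]], [-1, [-0.03, 0.007, 0], [0, 0, 0]], [-1, [-0.03, 0.007, 0], [0, 0, 0]], [-1, [-0.03, 0.007, 0], [0, 0, 0]], [-1, [-0.03, 0.007, 0], [0, 0, 0]], [-1, [-0.03, 0.007, 0], [0, 0, 0]], [-1, [-0.03, 0.007, 0], [0, 0, 0]], [-1, [-0.03, 0.007, 0], [0, 0, 0]]]'

```text
time_s: 16.92
eef_pos: [527.6, -217.4, 248.6]
ee_rot: [-0.0, 0.708, 0.707, 0.0]
force: [-0.4, -0.4, -0.2]
grip_width: 1.0
grip_force: 0.0
```

Request:
servo_tool --commands '[[-1, [-0.03, 0.007, 0], [0, 0, 0]], [-1, [-0.03, 0.007, 0], [0, 0, 0]], [-1, [-0.03, 0.007, 0], [0, 0, 0]], [-1, [-0.03, 0.007, 0], [0, 0, 0]], [-1, [-0.03, 0.007, 0], [0, 0, 0]], [-1, [-0.02, 0.006, 0], [0, 0, 0]], [-1, [0, 0, 0.02], [0, 0, 0]], [-1, [0, 0, 0.02], [0, 0, 0]], [-1, [0, 0, 0], [0, 0, 0]], [-1, [0, 0, 0], [0, 0, 0]]]'

```text
time_s: 17.75
eef_pos: [568.0, -385.7, 208.2]
ee_rot: [-0.001, 0.708, 0.707, -0.0]
force: [-0.1, 0.6, 0.3]
grip_width: 0.998
grip_force: 0.0
```

Run:
```python
from rig import *;from tops import *
s=sense();c=capture("wrist");print(s["eef_pos"]);tops(c,s,OBJ)
c=capture("top");tops(c,None,[("honey",(470,35),180,27.5)]+OBJ[2:])
```

```text
[ 568.04256066 -385.66278088  208.18769397]
lid none
honey none
tum ell 570.7 -385.4 [51.7 52.4] circ [ 570.6 -385.3] z 79.4
spice ell 430.4 -377.5 [36.8 39.1] circ [ 430.4 -377.1] z 107.5
honey ell 485.0 19.4 [ 5.5 34.1] circ [483.2  20.4] z 177.8
tum none
spice none
```

Request:
servo_tool --commands '[[-1, [0.001, 0.0022, 0], [0, 0, 0]], [-1, [0, 0, 0.03], [0, 0, 0]], [-1, [0, 0, 0.03], [0, 0, 0]], [-1, [0, 0, 0.03], [0, 0, 0]], [-1, [0, 0, 0.01], [0, 0, 0]], [-1, [0, 0, 0], [0, 0, 0]], [-1, [0, 0, 0], [0, 0, 0]]]'

```text
time_s: 18.43
eef_pos: [571.1, -385.3, 110.6]
ee_rot: [0.001, 0.707, 0.707, 0.0]
force: [1.0, 0.4, 0.4]
grip_width: 1.002
grip_force: 0.0
```

Request:
servo_tool --commands '[[-1, [0, -0.0008, 0.02], [0, 0, 0]], [-1, [0, 0, 0.02], [0, 0, 0]], [-1, [0, 0, 0.02], [0, 0, 0]], [-1, [0, 0, 0.02], [0, 0, 0]], [-1, [0, 0, 0.007], [0, 0, 0]], [-1, [0, 0, 0], [0, 0, 0]], [-1, [0, 0, 0], [0, 0, 0]]]'

```text
time_s: 19.02
eef_pos: [570.5, -385.6, 23.9]
ee_rot: [0.001, 0.708, 0.707, 0.0]
force: [0.7, -0.2, 0.3]
grip_width: 1.001
grip_force: 0.0
```

Request:
servo_tool --commands '[[0, [0, 0, 0], [0, 0, 0]], [0.2, [0, 0, 0], [0, 0, 0]], [0.5, [0, 0, 0], [0, 0, 0]], [1, [0, 0, 0], [0, 0, 0]], [1, [0, 0, 0], [0, 0, 0]], [1, [0, 0, 0], [0, 0, 0]], [1, [0, 0, 0], [0, 0, 0]], [1, [0, 0, 0], [0, 0, 0]]]' --squeeze 30

```text
time_s: 19.68
eef_pos: [570.4, -385.4, 24.1]
ee_rot: [0.002, 0.708, 0.707, 0.0]
force: [-0.9, 0.8, 6.7]
grip_width: 0.698
grip_force: 31.8
```

Request:
servo_tool --commands '[[1, [0, 0, -0.01], [0, 0, 0]], [1, [0, 0, -0.025], [0, 0, 0]], [1, [0, 0, -0.03], [0, 0, 0]], [1, [0, 0, -0.03], [0, 0, 0]], [1, [0, 0, -0.03], [0, 0, 0]], [1, [0, 0, -0.03], [0, 0, 0]], [1, [0.0, 0, -0.03], [0, 0, 0]], [1, [0.01, -0.003, -0.025], [0, 0, 0]], [1, [0.02, -0.005, 0], [0, 0, 0]], [1, [0.029, -0.0076, 0], [0, 0, 0]]]'

```text
time_s: 20.52
eef_pos: [554.1, -326.8, 234.0]
ee_rot: [0.002, 0.708, 0.706, 0.0]
force: [0.4, 1.0, -1.3]
grip_width: 0.693
grip_force: 32.7
```

Request:
servo_tool --commands '[[1, [0.029, -0.0076, 0], [0, 0, 0]], [1, [0.029, -0.0076, 0], [0, 0, 0]], [1, [0.029, -0.0076, 0], [0, 0, 0]], [1, [0.029, -0.0076, 0], [0, 0, 0]], [1, [0.029, -0.0076, 0], [0, 0, 0]], [1, [0.029, -0.0076, 0], [0, 0, 0]], [1, [0.029, -0.0076, 0], [0, 0, 0]], [1, [0.029, -0.0076, 0], [0, 0, 0]], [1, [0.029, -0.0076, 0], [0, 0, 0]], [1, [0, 0, 0], [0, 0, 0]]]'

```text
time_s: 21.35
eef_pos: [484.8, -60.8, 233.1]
ee_rot: [0.0, 0.706, 0.708, 0.001]
force: [0.4, -0.8, -0.2]
grip_width: 0.694
grip_force: 32.7
```

Request:
servo_tool --commands '[[1, [0.02, -0.005, 0], [0, 0, 0]], [1, [0.029, -0.0076, 0], [0, 0, 0]], [1, [0.029, -0.0076, 0], [0, 0, 0]], [1, [0.029, -0.0076, 0], [0, 0, 0]], [1, [0.029, -0.0076, 0], [0, 0, 0]], [1, [0.029, -0.0076, 0], [0, 0, 0]], [1, [0.02, -0.005, 0], [0, 0, 0]], [1, [0.013, -0.003, 0], [0, 0, 0]], [1, [0, 0, 0], [0, 0, 0]], [1, [0, 0, 0], [0, 0, 0]]]'

```text
time_s: 22.18
eef_pos: [435.4, 133.3, 232.4]
ee_rot: [0.0, 0.707, 0.707, 0.0]
force: [0.4, 0.0, -1.2]
grip_width: 0.697
grip_force: 32.7
```

Run:
```python
from h import *;import pickle
c=pickle.load(open("d0.pkl","rb"))["top"];P=cloud(c);ok=c["z_map"]>0
for h in (12,40,100,150):
    q=P[ok&(P[...,0]>350)&(P[...,0]<700)&(P[...,1]>120)&(P[...,1]<330)&(P[...,2]>h)]
    n=q[q[:,1]<260]
    print(h,"min x",q[:,0].min(),"min y",q[:,1].min(), "min x for y<260",n[:,0].min() if len(n) else None)
from rig import *
s=sense();w=capture("wrist");cv2.imwrite("pics/w5.png",w["pixels"][:,:,::-1])
```

```text
12 min x 400.94738931207564 min y 120.08810386319621 min x for y<260 400.94738931207564
40 min x 476.0369019231439 min y 120.08810386319621 min x for y<260 476.0369019231439
100 min x 491.07651328180833 min y 120.08810386319621 min x for y<260 497.9465288590558
150 min x 491.07651328180833 min y 120.08810386319621 min x for y<260 497.9465288590558
```

View pics/w5.png

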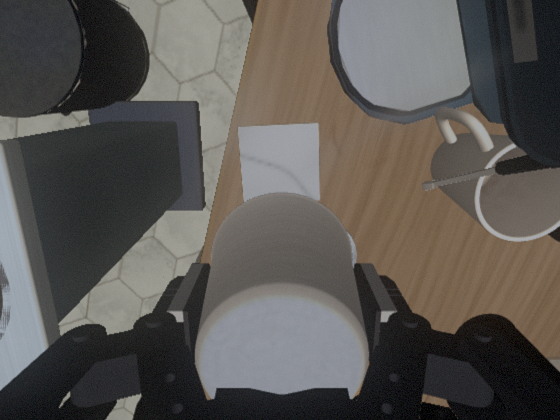

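The held tumbler is at (280,330). The left square coaster at (280,160) is clear, and the drip tray at (400,60) and portafilter tip at (430,185) are off to the side.

Request:
servo_tool --commands '[[1, [0.0035, -0.0025, 0.02], [0, 0, 0]], [1, [0, 0, 0.03], [0, 0, 0]], [1, [0, 0, 0.03], [0, 0, 0]], [1, [0, 0, 0.03], [0, 0, 0]], [1, [0, 0, 0.03], [0, 0, 0]], [1, [0, 0, 0.03], [0, 0, 0]], [1, [0, 0, 0.01], [0, 0, 0]], [1, [0, 0, 0], [0, 0, 0]], [1, [0, 0, 0], [0, 0, 0]], [1, [0, 0, 0], [0, 0, 0]]]'

```text
time_s: 23.07
eef_pos: [433.8, 136.3, 52.9]
ee_rot: [0.001, 0.708, 0.706, 0.001]
force: [-0.0, 0.2, -0.9]
grip_width: 0.696
grip_force: 32.8
```

Request:
servo_tool --commands '[[1, [0.0015, -0.0009, 0.008], [0, 0, 0]], [1, [0, 0, 0.008], [0, 0, 0]], [1, [0, 0, 0.005], [0, 0, 0]], [1, [0, 0, 0.002], [0, 0, 0]], [1, [0, 0, 0.001], [0, 0, 0]], [1, [0, 0, 0], [0, 0, 0]], [1, [0, 0, 0], [0, 0, 0]], [1, [0, 0, 0], [0, 0, 0]]]'

```text
time_s: 23.73
eef_pos: [432.1, 138.3, 27.9]
ee_rot: [0.0, 0.708, 0.707, 0.0]
force: [0.4, 1.1, -0.6]
grip_width: 0.696
grip_force: 32.8
```

Request:
servo_tool --commands '[[1, [-0.0004, 0.0006, 0.0003], [0, 0, 0]], [1, [0, 0, 0.0004], [0, 0, 0]], [1, [0, 0, 0], [0, 0, 0]], [1, [0, 0, 0], [0, 0, 0]]]'

```text
time_s: 24.07
eef_pos: [432.6, 137.9, 27.6]
ee_rot: [0.0, 0.708, 0.707, 0.0]
force: [-2.0, 0.2, 6.9]
grip_width: 0.696
grip_force: 33.9
```

Contact, so I'm releasing, rising clear of the stack and going to the spice jar.

Request:
servo_tool --commands '[[0.2, [0, 0, 0], [0, 0, 0]], [0, [0, 0, 0], [0, 0, 0]], [-0.3, [0, 0, 0], [0, 0, 0]], [-0.7, [0, 0, 0], [0, 0, 0]], [-1, [0, 0, 0], [0, 0, 0]], [-1, [0, 0, 0], [0, 0, 0]], [-1, [0, 0, 0], [0, 0, 0]], [-1, [0, 0, -0.01], [0, 0, 0]], [-1, [0, 0, -0.03], [0, 0, 0]], [-1, [0, 0, -0.04], [0, 0, 0]]]'

```text
time_s: 24.9
eef_pos: [430.9, 137.7, 106.2]
ee_rot: [-0.002, 0.708, 0.707, -0.002]
force: [0.6, 0.7, 0.2]
grip_width: 1.001
grip_force: 0.0
```

Request:
servo_tool --commands '[[-1, [0, 0, -0.04], [0, 0, 0]], [-1, [0, 0, -0.04], [0, 0, 0]], [-1, [0, 0, -0.04], [0, 0, 0]], [-1, [0, 0, 0], [0, 0, 0]], [-1, [-0.03, 0, 0], [0, 0, 0]], [-1, [-0.03, 0, 0], [0, 0, 0]], [-1, [-0.03, 0, 0], [0, 0, 0]], [-1, [-0.03, 0, 0], [0, 0, 0]], [-1, [-0.03, 0, 0], [0, 0, 0]], [-1, [-0.03, 0, 0], [0, 0, 0]]]'

```text
time_s: 25.73
eef_pos: [432.0, -43.5, 226.9]
ee_rot: [0.0, 0.708, 0.707, 0.0]
force: [0.8, 0.3, 0.2]
grip_width: 0.998
grip_force: 0.0
```

Request:
servo_tool --commands '[[-1, [-0.03, 0, 0], [0, 0, 0]], [-1, [-0.03, 0, 0], [0, 0, 0]], [-1, [-0.03, 0, 0], [0, 0, 0]], [-1, [-0.03, 0, 0], [0, 0, 0]], [-1, [-0.03, 0, 0], [0, 0, 0]], [-1, [-0.03, 0, 0], [0, 0, 0]], [-1, [-0.03, 0, 0], [0, 0, 0]], [-1, [-0.03, 0, 0], [0, 0, 0]], [-1, [-0.03, 0, 0], [0, 0, 0]], [-1, [-0.03, 0, 0], [0, 0, 0]]]'

```text
time_s: 26.57
eef_pos: [431.6, -343.6, 226.6]
ee_rot: [-0.0, 0.708, 0.707, 0.0]
force: [0.4, 0.8, -0.3]
grip_width: 0.998
grip_force: 0.0
```

Request:
servo_tool --commands '[[-1, [-0.02, 0, 0], [0, 0, 0]], [-1, [0, 0, 0], [0, 0, 0]], [-1, [0, 0, 0], [0, 0, 0]], [-1, [0, 0, 0], [0, 0, 0]]]'

```text
time_s: 26.9
eef_pos: [431.9, -361.3, 226.8]
ee_rot: [-0.0, 0.707, 0.707, 0.0]
force: [0.1, -0.2, 0.4]
grip_width: 0.998
grip_force: 0.0
```

Run:
```python
from rig import *;from tops import *
s=sense();c=capture("wrist");print(s["eef_pos"]);tops(c,s,OBJ[3:])
c=capture("top");tops(c,None,[("honey",(470,35),180,27.5),("tum",(432,138),82,26)]+OBJ[3:]);cv2.imwrite("pics/t6.png",c["pixels"][:,:,::-1])
```

```text
[ 431.9325926  -361.3323959   226.75646526]
spice ell 428.6 -377.4 [36.5 37.8] circ [ 428.6 -377.3] z 107.6
honey ell 469.7 34.9 [49.3 49.9] circ [469.7  34.6] z 178.5
tum ell 431.4 135.9 [51.  51.5] circ [431.  135.7] z 81.0Traceback (most recent call last):
  File "<stdin>", line 3, in <module>
  File "tops.py", line 12, in tops
    (ex,ey),ax,_=cv2.fitEllipse(W)
                 ~~~~~~~~~~~~~~^^^
cv2.error: OpenCV(4.12.0) /io/opencv/modules/imgproc/src/shapedescr.cpp:361: error: (-201:Incorrect size of input array) There should be at least 5 points to fit the ellipse in function 'fitEllipseNoDirect'
```

Request:
servo_tool --commands '[[-1, [-0.0155, -0.0028, 0], [0, 0, 0]], [-1, [0, 0, 0.03], [0, 0, 0]], [-1, [0, 0, 0.03], [0, 0, 0]], [-1, [0, 0, 0.02], [0, 0, 0]], [-1, [0, 0, 0], [0, 0, 0]], [-1, [0, 0, 0], [0, 0, 0]], [-1, [0, 0, 0], [0, 0, 0]]]'

```text
time_s: 27.58
eef_pos: [429.8, -377.8, 148.9]
ee_rot: [0.001, 0.707, 0.707, -0.0]
force: [0.0, 0.3, 0.5]
grip_width: 0.997
grip_force: 0.0
```

Request:
servo_tool --commands '[[-1, [0.0006, -0.0006, 0.02], [0, 0, 0]], [-1, [0, 0, 0.03], [0, 0, 0]], [-1, [0, 0, 0.03], [0, 0, 0]], [-1, [0, 0, 0.02], [0, 0, 0]], [-1, [0, 0, 0.0025], [0, 0, 0]], [-1, [0, 0, 0], [0, 0, 0]], [-1, [0, 0, 0], [0, 0, 0]], [-1, [0, 0, 0], [0, 0, 0]]]'

```text
time_s: 28.25
eef_pos: [429.3, -378.0, 46.8]
ee_rot: [0.002, 0.707, 0.707, -0.0]
force: [0.4, -0.1, -0.1]
grip_width: 1.004
grip_force: 0.0
```

Request:
servo_tool --commands '[[0, [0, 0, 0], [0, 0, 0]], [0.3, [0, 0, 0], [0, 0, 0]], [0.5, [0, 0, 0], [0, 0, 0]], [0.7, [0, 0, 0], [0, 0, 0]], [1, [0, 0, 0], [0, 0, 0]], [1, [0, 0, 0], [0, 0, 0]], [1, [0, 0, 0], [0, 0, 0]], [1, [0, 0, 0], [0, 0, 0]], [1, [0, 0, 0], [0, 0, 0]]]' --squeeze 40

```text
time_s: 29.0
eef_pos: [428.6, -377.3, 45.2]
ee_rot: [0.0, 0.708, 0.707, -0.0]
force: [-0.6, 1.0, 6.3]
grip_width: 0.458
grip_force: 39.9
```

Request:
servo_tool --commands '[[1, [0, 0, -0.01], [0, 0, 0]], [1, [0, 0, -0.02], [0, 0, 0]], [1, [0, 0, -0.03], [0, 0, 0]], [1, [0, 0, -0.03], [0, 0, 0]], [1, [0, 0, 0], [0, 0, -1]], [1, [0, 0, 0], [0, 0, -1]], [1, [0, 0, 0], [0, 0, -1]], [1, [0, 0, 0], [0, 0, -1]], [1, [0, 0, 0], [0, 0, -1]], [1, [0, 0, 0], [0, 0, -1]]]'

```text
time_s: 29.83
eef_pos: [428.4, -376.8, 134.9]
ee_rot: [-0.0, 0.452, 0.892, 0.0]
force: [0.2, -0.6, -1.1]
grip_width: 0.451
grip_force: 40.2
```

Request:
servo_tool --commands '[[1, [0, 0, 0], [0, 0, -1]], [1, [0, 0, 0], [0, 0, -1]], [1, [0, 0, 0], [0, 0, -1]], [1, [0, 0, 0], [0, 0, -1]], [1, [0, 0, 0], [0, 0, -1]], [1, [0, 0, 0], [0, 0, -1]], [1, [0, 0, 0], [0, 0, -1]], [1, [0, 0, 0], [0, 0, -1]], [1, [0, 0, 0], [0, 0, -1]], [1, [0, 0, 0], [0, 0, 0]]]'

```text
time_s: 30.67
eef_pos: [428.4, -376.9, 134.9]
ee_rot: [-0.0, -0.001, 1.0, 0.0]
force: [-0.3, -0.4, -0.4]
grip_width: 0.453
grip_force: 40.2
```

Request:
servo_tool --commands '[[1, [0, 0.015, 0], [0, 0, 0]], [1, [-0.0025, 0.03, 0], [0, 0, 0]], [1, [-0.0025, 0.03, 0], [0, 0, 0]], [1, [-0.0025, 0.03, 0], [0, 0, 0]], [1, [-0.0025, 0.03, 0], [0, 0, 0]], [1, [-0.0025, 0.03, 0], [0, 0, 0]], [1, [-0.0025, 0.03, 0], [0, 0, 0]], [1, [-0.0025, 0.03, 0], [0, 0, 0]], [1, [-0.0025, 0.02, 0], [0, 0, 0]], [1, [0, 0, 0], [0, 0, 0]]]'

```text
time_s: 31.5
eef_pos: [448.7, -128.8, 134.9]
ee_rot: [-0.0, 0.001, 1.0, 0.0]
force: [0.4, -0.1, -1.0]
grip_width: 0.454
grip_force: 40.3
```

Run:
```python
from rig import *;from h import *
s=sense();print(s["eef_pos"],s["ee_rot"],s["grip_force"]);c=capture("wrist");cv2.imwrite("pics/w7.png",c["pixels"][:,:,::-1])
```

```text
[ 448.70225177 -128.84434184  134.91477097] [-1.24314930e-04  7.00978030e-04  9.99999636e-01  4.70378689e-04] 40.31333296559751
```

View pics/w7.png

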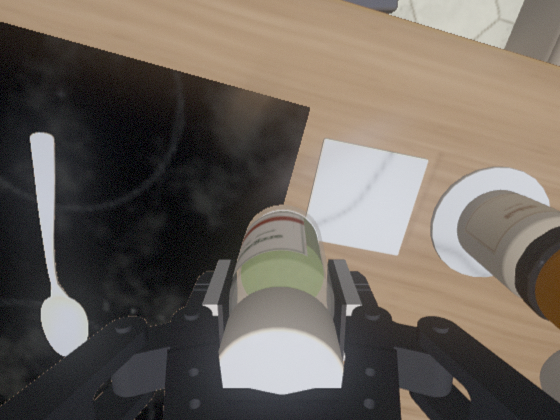

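The held spice jar is at (280,330). The right square coaster is fully visible, centred near (366,197), and the stack on the round coaster is at right (510,240). I'll use this view for that coaster's centre.

Run:
```python
from rig import *;from h import *
s=sense();c=capture("wrist");g=c["pixels"].min(2)
m=cv2.morphologyEx((g>140).astype(np.uint8),3,np.ones((9,9)));k,lab,st,cen=cv2.connectedComponentsWithStats(m);i=lab[190,375]
cn=max(cv2.findContours((lab==i).astype(np.uint8),0,2)[0],key=cv2.contourArea)
print(st[i],s["eef_pos"],cv2.minAreaRect(onplane(c,cn[:,0].astype(float),8,s)[:,:2].astype(np.float32)))
q=onplane(c,np.array([[323,139],[427,158],[398,254.]]),8,s);print(q,(q[0]+q[2])/2)
```

```text
[  262   123   291   154 16862] [ 448.86559411 -130.63494687  134.97380922] ((452.97308349609375, -32.794952392578125), (219.4884490966797, 107.08070373535156), 80.581787109375)
[[ 405.38551506 -100.38808215    8.        ]
 [ 419.47254933  -22.79203449    8.        ]
 [ 497.36576528  -36.96518551    8.        ]] [451.37564017 -68.67663383   8.        ]
```

Request:
servo_tool --commands '[[1, [-0.0005, 0.015, 0], [0, 0, 0]], [1, [-0.001, 0.025, 0], [0, 0, 0]], [1, [-0.0005, 0.017, 0], [0, 0, 0]], [1, [0, 0.006, 0.01], [0, 0, 0]], [1, [0, 0, 0.02], [0, 0, 0]], [1, [0, 0, 0.02], [0, 0, 0]], [1, [0, 0, 0.015], [0, 0, 0]], [1, [0, 0, 0], [0, 0, 0]], [1, [0, 0, 0], [0, 0, 0]], [1, [0, 0, 0], [0, 0, 0]]]'

```text
time_s: 32.43
eef_pos: [451.4, -69.8, 70.5]
ee_rot: [0.001, 0.001, 1.0, -0.0]
force: [-0.3, -0.1, -0.6]
grip_width: 0.454
grip_force: 40.4
```

Request:
servo_tool --commands '[[1, [0, 0.0027, 0.008], [0, 0, 0]], [1, [0, 0, 0.007], [0, 0, 0]], [1, [0, 0, 0.003], [0, 0, 0]], [1, [0, 0, 0.001], [0, 0, 0]], [1, [0, 0, 0.001], [0, 0, 0]], [1, [0, 0, 0], [0, 0, 0]], [1, [0, 0, 0], [0, 0, 0]], [1, [0, 0, 0], [0, 0, 0]]]'

```text
time_s: 33.1
eef_pos: [451.0, -66.4, 49.8]
ee_rot: [0.0, 0.001, 1.0, -0.0]
force: [0.1, -0.1, -1.7]
grip_width: 0.455
grip_force: 40.4
```

Request:
servo_tool --commands '[[1, [0, -0.0003, 0.0005], [0, 0, 0]], [1, [0, 0, 0.0005], [0, 0, 0]], [1, [0, 0, 0.0003], [0, 0, 0]], [1, [0, 0, 0], [0, 0, 0]], [1, [0, 0, 0], [0, 0, 0]]]'

```text
time_s: 33.52
eef_pos: [451.1, -66.7, 48.7]
ee_rot: [0.0, 0.001, 1.0, -0.0]
force: [0.1, 1.3, 5.5]
grip_width: 0.456
grip_force: 40.9
```

Request:
servo_tool --commands '[[0.3, [0, 0, 0], [0, 0, 0]], [0, [0, 0, 0], [0, 0, 0]], [-0.3, [0, 0, 0], [0, 0, 0]], [-0.5, [0, 0, 0], [0, 0, 0]], [-0.5, [0, 0, 0], [0, 0, 0]], [-0.5, [0, 0, 0], [0, 0, 0]], [-0.5, [0, 0, -0.01], [0, 0, 0]], [-0.5, [0, 0, -0.03], [0, 0, 0]], [-0.5, [0, 0, -0.04], [0, 0, 0]], [-0.5, [0, 0, -0.04], [0, 0, 0]]]'

```text
time_s: 34.35
eef_pos: [450.2, -66.4, 169.4]
ee_rot: [-0.001, 0.001, 1.0, 0.0]
force: [1.1, -0.8, 0.3]
grip_width: 0.75
grip_force: 0.0
```

Request:
servo_tool --commands '[[-0.5, [0, 0, -0.04], [0, 0, 0]], [-0.5, [0, 0, -0.03], [0, 0, 0]], [-0.5, [0.02, 0, -0.02], [0, 0, 0]], [-0.5, [0.03, -0.02, 0], [0, 0, 0]], [-0.5, [0.03, -0.03, 0], [0, 0, 0]], [-0.5, [0, -0.03, 0], [0, 0, 0]], [-0.5, [0, -0.03, 0], [0, 0, 0]], [-0.5, [0, 0, 0], [0, 0, 0]], [-0.5, [0, 0, 0], [0, 0, 0]]]'

```text
time_s: 35.1
eef_pos: [371.0, -176.8, 258.1]
ee_rot: [-0.0, 0.002, 1.0, 0.0]
force: [0.7, 0.8, -0.6]
grip_width: 0.752
grip_force: 0.0
```

Run:
```python
from rig import *;from tops import *
s=sense();print(s["time_s"],s["eef_pos"]);c=capture("wrist");cv2.imwrite("pics/w8.png",c["pixels"][:,:,::-1])
O=[("honey",(470,35),180,27.5),("tum",(432,138),82,26),("spice",(451,-67),111,18.5)]
for a in ((c,s),(capture("top"),None)):
    for o in O:
        try: tops(*a,[o])
        except cv2.error: print(o[0],"few")
cv2.imwrite("pics/t8.png",a[0]["pixels"][:,:,::-1])
```

```text
35.1 [ 370.9716928  -176.82869473  258.07379134]
honey ell 470.3 15.2 [18.6 51. ] circ [468.6  21.9] z 179.4
tum none
spice ell 448.1 -66.3 [29.8 40.8] circ [450.6 -68.8] z 111.1
honey ell 469.5 34.7 [49.8 50.1] circ [469.3  34.6] z 178.5
tum ell 431.3 136.3 [50.7 51.4] circ [431.3 135.8] z 81.0
spice ell 451.3 -66.5 [35.4 36. ] circ [451.3 -66.4] z 109.4
```

View pics/t8.png

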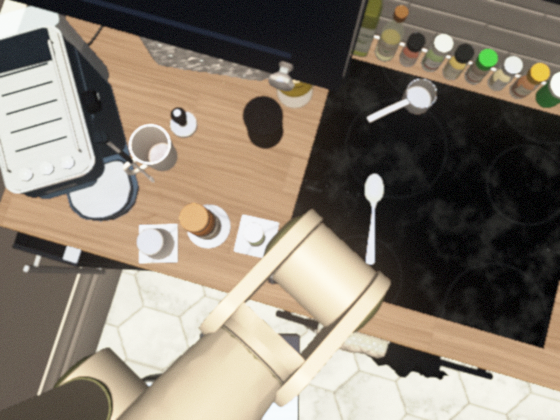

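The top view shows the tumbler on the left square at (151,242) and honey stacked on the jar on the round coaster at (198,219). The spice jar is on the right square at (256,236), and the spoon hasn't moved from (373,220). Everything measures within about 2.5 mm of centre, so I'm handing it in.

```bash
python3 -c "
from rig import *
print(finish_job())"
```

```text
the job is handed in; nothing more can be done
None
```

The job is done and handed in at about 35 s: the honey jar stands on the lidded jar on the round coaster, the tumbler is upside down on the left square and the spice jar is on the right square, all within about 2.5 mm of centre, with the spoon left where it was; the hand-in gave no verdict.

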